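Clear the jammed foot feeder and restock it

ROBOT

A 6-joint arm with a two-finger parallel gripper is mounted at the origin on the work surface. World frame = base frame: x ahead of the robot, y to its left, z up, the work surface at z = 0. Lengths are in m, angles in rad, forces in N, time in s.
With the tool pointing down it reaches from about 0.35 to 0.725 m from the base axis. Payload 6 kg.
Tool frame: the origin (TCP) lies at the centre of the arm's flange, where the gripper is bolted on; the fingertips stand ctrl.tips_ahead ahead of it and the grasp point (between the pads) lies 155 mm ahead of it (ctrl.tips_ahead is the distance from the TCP to the fingertips, in m); z points along the fingers, y is the line along which they close (so a half turn about z gives the same grasp; the last joint's range is limited). The gripper opens to 85 mm and grips with 20 to 120 N. Pads are 22 mm wide; open, the fingers measure 114 mm over their backs; the gripper's body (76 mm by 85 mm) begins 54 mm behind the grasp point. The pads swing forward as they close: fully open they stand 13 mm farther back than shut.
Start: joints at [-0.976, 0.04, 0.085, 0, -1.615, -0.334], TCP at [0.155, -0.58, 0.405] pointing down, gripper open.
Joint ranges: [-2.56, 2.56], [-1.29, 2.01], [-1.08, 1.49], [-3.29, 1.98], [-2.81, -0.18], [-2.99, 2.99]. Speed limits (rad/s): [2.57, 2.57, 3.01, 3.14, 3.14, 3.14].

INTERFACE

Orientations are given as a unit quaternion [x, y, z, w].
In Python, from cell import ctrl, imaging gives the robot as it stands.
- The arm moves only by the tool send_rows, never from a script. Its argument "targets" is a list of rows, each a list of 2 entries, a list of its own where there are three numbers: the shift along the world's x, y, z in mm, then the turn, a rotation vector about the world's x, y, z in rad. A call has 1 to 12 rows; each row is the pose to reach, as a shift and turn from the pose commanded when the call began; what a row does not reach only later rows make up. A row lasts 1/12 s, in which the tool goes at most 41.7 mm and 7.16 degrees, less where a joint would pass 70% of its speed; a pose out of reach is approached as far as the arm can. A call with a gripper value outside its range is refused whole. "claw" is the finger opening in mm, from 0 to 85.4, set as the call begins (left out, the last holds). The fingers move at their own pace and stop on an object; "newtons" is the grip in N (left out, the last holds). Time passes only in rows, so rows that repeat a pose let the fingers close. It gives the time, the measured TCP pose, the force, the opening and the grip force at its end, in the units of the state.
- ctrl.read_state(): the state, without advancing time (a new reading comes with each control period).
- imaging.read_camera(name): name is "scene" or "top" or "wrist"; returns a dict with "frame" (420x560x3 uint8, blue, green, red), "fx", "fy", "cx", "cy" (pixels), "cam_to_world" (4x4, takes a point from camera to world coordinates). Camera axes: x right, y down, z forward; pixel columns grow to the right and rows downward; lengths in m; the calibration is good to about 2 mm. A picture is of the moment at which its call begins. There is no depth.
- ctrl.sign_off(): hands the job in; it is judged then, once.
The state is a dict: "time": time; "joints": joint angles; "joint_vel": joint speeds; "tau": joint torques, N m; "eef_pos": TCP position; "ee_rot": TCP orientation; "wrist_force": force on the tool from outside, world axes, zero at the start; "ft_torque": the same for the moment, N m; "width": finger opening in m; "finger_force": force on a finger pad.
Only numpy, scipy, OpenCV 4.12 (cv2) and the standard library are available. Lean on these libraries where they do the work, as an engineer would, in place of code of your own. Each camera call takes 0.05 s, during which the arm holds its last target. There are 200 camera calls.

TASK

The gravity feeder for the wooden box feet is jammed: two feet stuck together are caught at the gauge bar. Lift them out and put them in the cardboard scrap box so that the waiting feet slide down to the stop, then go through the batch on the board: set every good foot flat in the feeder channel behind the others and put every odd one (too thin, too narrow or broken) in the scrap box. Leave the glue bottle, tape roll and mug where they are.

Things in the scene. Friction and masses are not known exactly. Their poses are not given: they have to be found in the camera images.
- feeder: fixed plywood foot of the feeder, 75 x 300 x 8 mm, origin on the table under its middle; z up, y horizontal along the feeder towards its high end, x across it. It carries the channel.
- channel: the feeder's inclined slippery aluminium channel: feet slide down by themselves to the stop or the next foot. Origin on its floor at the end stop's uphill face, mid-width; y up the slope (0.40 rad to the level), z off the floor, x across, level. 42 mm wide inside; side walls 4 mm thick, 7 mm above the floor, open above; floor to y = 315 mm, upper end open; stop 21mm high.
- gauge (a point): middle of the underside of the dark steel gauge bar that bridges the channel, at channel y = 96 mm: bar 8 mm thick along y and in height, its underside 30 mm above the channel floor, on two posts at channel x = +-26 to 32 mm. Feet 24 mm tall pass under it.
- load (a point): free spot on the channel floor near its upper end (channel y = 285 mm) to set a foot in. Feet lying in the channel have their centres at channel z = 12 mm; queued at the stop they lie at y = 19, 57, 95 mm and so on; seven feet, the most there are, reach y = 266 mm.
- jam: the jammed piece: two wooden feet stuck together one on the other, octagonal, 38 mm across flats, 48 mm tall, 56 to 112 g; too tall for the gauge bar and standing against its uphill side. Origin at its centre (24 mm above its underside), z its axis, x and y square to flats. At the start its x is across the channel
- scrapbox: open cardboard scrap box, fixed, outside 190 (x) x 240 (y) x 60 mm tall, walls 4 mm, floor 4 mm; origin under its centre, z up.
- board: flat grey board with a sheet of paper on it, fixed, 190 (x) x 370 (y) mm, 3 mm thick, origin under its centre; the batch of loose feet stands on it, each upright.
- O1: odd piece in the batch: a too thin octagonal foot, 38 mm across flats but only 12 mm tall, 20 g; origin at its centre, 6 mm above its underside, z its axis, x and y square to flats. None if absent.
- O2: odd piece in the batch: a broken octagonal foot, 24 mm tall, 20 g: a whole foot of 38 mm across flats with all beyond x = +6 mm broken off square; it spans x = -19 to +6 mm and its two flats at y = +-19 mm remain from x = -8 to +6 mm (grip across y). Origin where the centre of the whole foot was (12 mm above the underside), z its axis. None if absent.
- O3: odd piece in the batch: a too narrow octagonal foot, 26 mm across flats, 24 mm tall, 20 g; origin at its centre, 12 mm above its underside, z its axis. None if absent.
- glue: bystander: loose upright white glue bottle, 44 mm diameter, 130 mm tall; origin at the centre of its underside
- tape: bystander: roll of brown tape lying flat, 84 mm outside diameter, 25 mm tall; origin at the centre of its underside
- mug: bystander: blue mug, about 80 mm diameter, 90 mm tall; origin at the centre of its underside
- Q1: pale wooden octagonal box foot (prism), 38 mm across flats (41 mm over corners), 24 mm tall, 35 g; origin at its centre (12 mm above its underside), z is its axis, x and y are square to flats (flats repeat every 45 degrees). None if absent. It waits in the channel uphill of the jam, next to it.
- Q2: pale wooden octagonal box foot (prism), 38 mm across flats (41 mm over corners), 24 mm tall, 35 g; origin at its centre (12 mm above its underside), z is its axis, x and y are square to flats (flats repeat every 45 degrees). None if absent. It waits in the channel uphill of the jam.
- Q3: pale wooden octagonal box foot (prism), 38 mm across flats (41 mm over corners), 24 mm tall, 35 g; origin at its centre (12 mm above its underside), z is its axis, x and y are square to flats (flats repeat every 45 degrees). None if absent. It waits in the channel uphill of the jam.
- G1: pale wooden octagonal box foot (prism), 38 mm across flats (41 mm over corners), 24 mm tall, 35 g; origin at its centre (12 mm above its underside), z is its axis, x and y are square to flats (flats repeat every 45 degrees). None if absent. A good one, standing on the board among the batch.
- G2: pale wooden octagonal box foot (prism), 38 mm across flats (41 mm over corners), 24 mm tall, 35 g; origin at its centre (12 mm above its underside), z is its axis, x and y are square to flats (flats repeat every 45 degrees). None if absent. A good one, standing on the board among the batch.
- G3: pale wooden octagonal box foot (prism), 38 mm across flats (41 mm over corners), 24 mm tall, 35 g; origin at its centre (12 mm above its underside), z is its axis, x and y are square to flats (flats repeat every 45 degrees). None if absent. A good one, standing on the board among the batch.
- G4: pale wooden octagonal box foot (prism), 38 mm across flats (41 mm over corners), 24 mm tall, 35 g; origin at its centre (12 mm above its underside), z is its axis, x and y are square to flats (flats repeat every 45 degrees). None if absent. A good one, standing on the board among the batch.
Mind the look-alikes: they are no part of the job. Leave any black, blue or yellow look-alike of the G3 alone.

How it is judged:
By the outcome, as a careful person would: the job done as asked, in the order asked, and still so for the second after the job is handed in, with the robot touching nothing.
Of G1, G2, G3, G4 only 3 to 4 are there at a start; the rules pass over those that are not, and their reading is None.
Of O1, O2, O3 only 2 to 3 are there at a start; the rules pass over those that are not, and their reading is None.
At some moment in a run one of G1, G2, G3, G4, O1, O2, O3 may be knocked a few centimetres aside while the robot is not near it.
Once in a run the grip may slacken for a moment while it holds something.
It also fails if it takes over 208 s, if anything falls off the work surface, if the arm or the gripper's body presses on something with over 40 N, if the wrist force passes 120 N, or if a joint passes its speed limit or range.

## Working session

There is one attempt and no reset: what is moved stays moved. The work goes in short steps, Python scripts to look and compute and a tool call to move; the robot and the scene stay as the last step left them, time stands still between calls to the robot, and variables do not carry over. Pictures are saved under pics/ and viewed, at most 14 in all, crops included, and the job is handed in when it is done.

Besides the shell and the picture viewer there is one more tool, called after "Call:" as a command line: name --argument value ..., lists and objects as JSON in quotes. send_rows: Moves the arm, as the interface text tells. Its arguments: {"type":"object","properties":{"targets":{"type":"array","items":{"type":"array"}},"claw":{"type":"number"},"newtons":{"type":"number"}},"required":["targets"]}

```bash
ls; mkdir -p pics; cat > h.py <<'E'
import numpy as np, cv2
from cell import ctrl, imaging
def shot(n,f=None):
    c=imaging.read_camera(n)
    if f: cv2.imwrite('pics/'+f,c['frame'])
    return c
def ray(c,u,v):
    T=np.array(c['cam_to_world']); d=T[:3,:3]@[(u-c['cx'])/c['fx'],(v-c['cy'])/c['fy'],1]
    return T[:3,3],d
def atz(c,u,v,z):
    o,d=ray(c,u,v); return o+d*(z-o[2])/d[2]
def proj(c,P):
    T=np.linalg.inv(np.array(c['cam_to_world'])); P=np.atleast_2d(P)
    q=P@T[:3,:3].T+T[:3,3]
    return np.c_[c['fx']*q[:,0]/q[:,2]+c['cx'],c['fy']*q[:,1]/q[:,2]+c['cy']]
E
python3 - <<'E'
from h import *
print(ctrl.read_state(), ctrl.tips_ahead)
for n in('top','scene'):
    c=shot(n,n+'0.png'); print(n,c['fx'],c['cx'],c['cy'],np.round(c['cam_to_world'],3).tolist())
E
```

```text
pics
{'time': 0.0, 'joints': array([-9.76322270e-01,  4.08266769e-02,  8.37680435e-02, -4.96396656e-04,
       -1.61549007e+00, -3.33714942e-01]), 'joint_vel': array([-0.00090402,  0.000568  ,  0.00118331,  0.00092663,  0.00039835,
        0.00125697]), 'tau': array([-3.22075202e-04, -3.68203282e+01,  3.47409225e+01,  6.93257466e+00,
       -5.58062879e-03,  2.57735235e-05]), 'eef_pos': array([ 0.15479551, -0.57966229,  0.4036402 ]), 'ee_rot': array([-1.30021214e-01,  9.91510794e-01,  8.94500004e-04, -1.70459991e-04]), 'wrist_force': array([-1.01447084, -0.85127537,  0.28547823]), 'ft_torque': array([-0.03653647,  0.02674723, -0.02064259]), 'finger_force': 0.0, 'width': 0.08554911362222593} 0.1734
top 530.0959985453385 271.0685767346343 209.54360122563332 [[0.027, -0.997, 0.073, 0.411], [-1.0, -0.027, -0.003, -0.033], [0.005, -0.073, -0.997, 1.648], [0.0, 0.0, 0.0, 1.0]]
scene 442.13367653362326 286.05538956461083 212.51211572371523 [[0.434, 0.764, -0.476, 1.016], [0.901, -0.376, 0.218, -0.253], [-0.012, -0.524, -0.852, 0.984], [0.0, 0.0, 0.0, 1.0]]
```

View pics/top0.png

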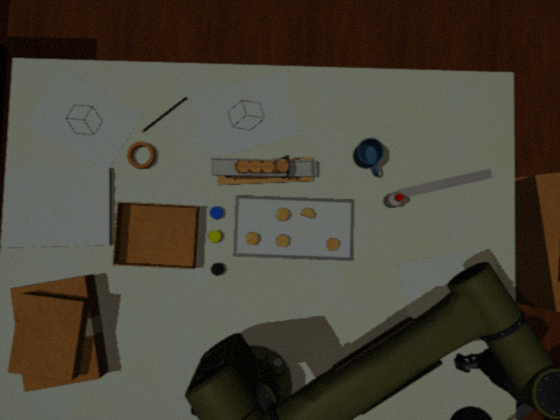

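View pics/scene0.png

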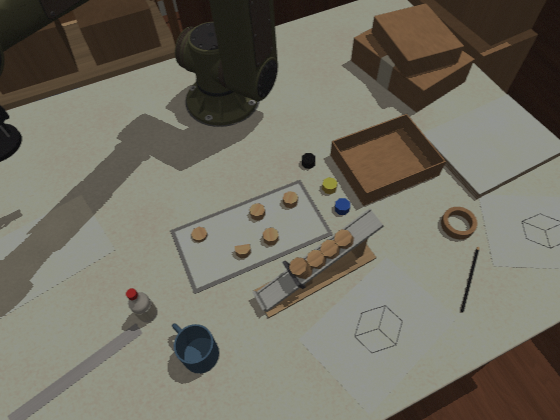

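Top view: the feeder is at (265,167) with its high end to the left. The jam is at about (282,166) at the gauge bar, with three waiting feet uphill at (243–270,166). On the board are a broken piece (308,213) and octagons at (283,214), (252,238), (283,240) and (333,244). The look-alikes are at (217,213) blue, (216,237) yellow and (218,269) black.

First I want the jam. It could be confused with the Q feet at (243,166), (256,166) and (269,166). I'm taking the piece beside the gauge bar at (282,166) and will check it in a crop.

```bash
python3 - <<'E'
from h import *
a=cv2.imread('pics/top0.png')[147:267,205:360]; a=cv2.convertScaleAbs(a,alpha=1.5)
cv2.imwrite('pics/c1.png',cv2.resize(a,None,fx=5,fy=5,interpolation=cv2.INTER_CUBIC))
a=cv2.imread('pics/scene0.png')[180:315,165:390]; a=cv2.convertScaleAbs(a,alpha=1.4)
cv2.imwrite('pics/c2.png',cv2.resize(a,None,fx=3.5,fy=3.5,interpolation=cv2.INTER_CUBIC))
E
```

```text
(no output)
```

View pics/c1.png

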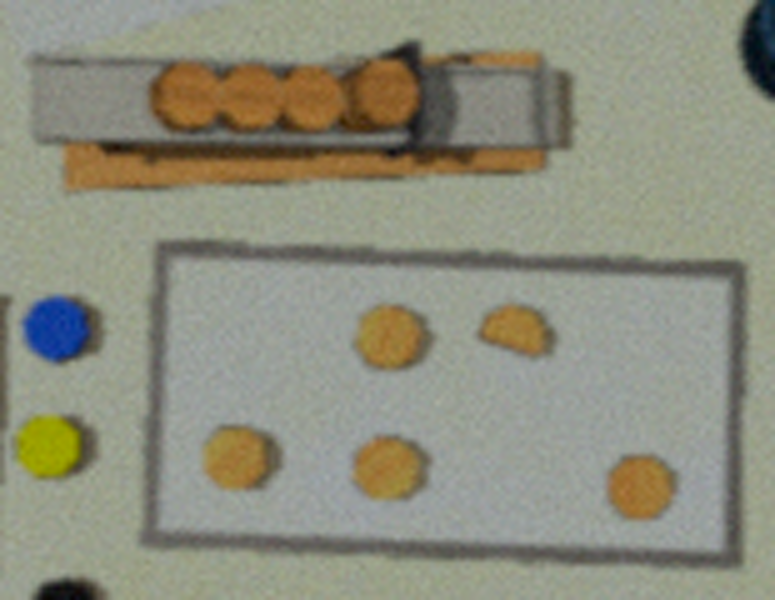

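View pics/c2.png

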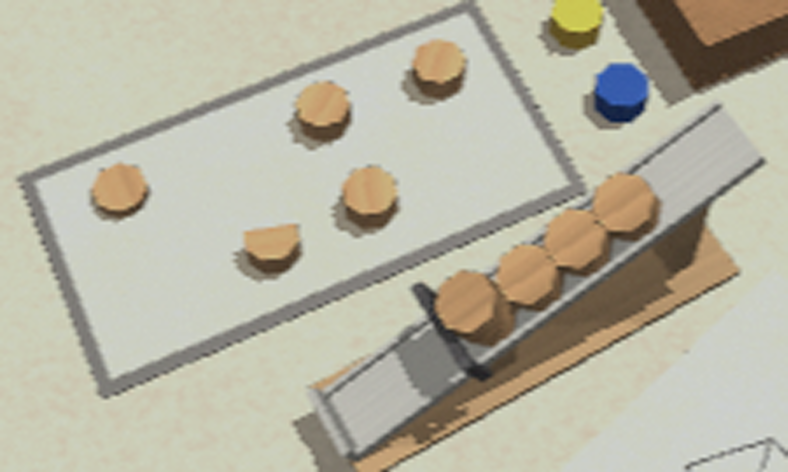

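The top crop shows the jam at (388,92), just uphill of the dark bar, with the three Q feet to its left. The batch is five pieces. The one at (640,487) looks thin in the scene view and the half piece at (517,330) is broken. The other three look good. Next I'll fit the feeder pose and locate the pieces.

```bash
cat > fit.py <<'E'
from h import *
from scipy.optimize import least_squares
from scipy.spatial.transform import Rotation as R
import json
ct=shot('top');cs=shot('scene')
tp=lambda p:((p[0]+.5)/5-.5+205,(p[1]+.5)/5-.5+147)
sp=lambda p:((p[0]+.5)/3.5-.5+165,(p[1]+.5)/3.5-.5+180)
C=[((25,315,7),(32,56),(718,103),1),((0,0,0),0,0,0),]
obs=[((25,315,7),(32,56),(763,160)),((-25,315,7),(34,143),(718,103)),((0,119,48),(388,92),(466,302)),
((0,157,24),(311,97),(528,275)),((0,195,24),(250,97),(576,240)),((0,233,24),(187,95),(627,203)),
((32,96,38),(415,45),(484,373)),((-32,96,38),(413,150),(420,287))]
def ch(p): return R.from_euler('ZX',[p[3],.4]).as_matrix(),np.array(p[:3])
def res(p,full=0):
    M,t=ch(p); r=[]
    for P,a,b in obs:
        W=M@(np.array(P)/1e3)+t
        r+=list(proj(ct,W)[0]-tp(a))+list(proj(cs,W)[0]-sp(b))
    return np.array(r)
s=least_squares(res,[.53,-.12,.03,0],loss='soft_l1')
if __name__=='__main__':
    print(s.x.round(4)); print(res(s.x).reshape(-1,4).round(1))
    M,t=ch(s.x)
    for n,P in dict(jam=(0,119,24),jamtop=(0,119,48),load=(0,285,12),gauge=(0,96,30)).items(): print(n,(M@(np.array(P)/1e3)+t).round(4))
    def tri(a,b):
        A=[];B=[]
        for c,p in((ct,tp(a)),(cs,sp(b))):
            o,d=ray(c,*p);d/=np.linalg.norm(d);Q=np.eye(3)-np.outer(d,d);A.append(Q);B.append(Q@o)
        return np.linalg.lstsq(np.vstack(A),np.hstack(B),rcond=None)[0]
    for n,a,b in[('mid',(391,336),(370,192)),('left',(236,457),(439,62)),('low',(389,468),(323,105)),('right',(640,487),(120,187)),('brk',(517,330),(272,243))]:
        print(n,tri(a,b).round(4), atz(ct,*tp(a),.027).round(4), atz(cs,*sp(b),.027).round(4))
    for n,u,v in[('boxtl',119,204),('boxtr',197,206),('boxbr',196,268),('boxbl',115,264)]: print(n,atz(ct,u,v,.06).round(3))
E
python3 fit.py
```

```text
[ 0.6647 -0.1528  0.0113  0.0771]
[[ 1.2 -0.3 -1.1  0.6]
 [ 1.6 -0.5 -1.6  0.2]
 [-1.5 -0.2  0.8  0. ]
 [-1.1 -0.   0.2 -0.1]
 [-0.9 -0.2  0.2 -0.3]
 [-0.5 -0.  -0.5 -0.1]
 [-1.8 -0.7 -3.7 -1.4]
 [-0.3 -0.4 -0.2  0.1]]
jam [ 0.657  -0.0529  0.0798]
jamtop [ 0.6577 -0.0622  0.1019]
load [0.6448 0.1042 0.1334]
gauge [ 0.6588 -0.0763  0.0764]
mid [ 0.5193 -0.072   0.0253] [ 0.5185 -0.0738  0.027 ] [ 0.5208 -0.0705  0.027 ]
left [0.4424 0.0203 0.0259] [0.4419 0.0189 0.027 ] [0.4436 0.0213 0.027 ]
low [ 0.4384 -0.0728  0.0254] [ 0.4377 -0.0747  0.027 ] [ 0.44   -0.0711  0.027 ]
right [ 0.4307 -0.2286  0.0135] [ 0.4303 -0.2282  0.027 ] [ 0.4392 -0.2277  0.027 ]
brk [ 0.5251 -0.1495  0.0234] [ 0.5243 -0.151   0.027 ] [ 0.5275 -0.1482  0.027 ]
boxtl [0.532 0.419 0.06 ]
boxtr [0.533 0.185 0.06 ]
boxbr [0.348 0.181 0.06 ]
boxbl [0.353 0.423 0.06 ]
```

The fit is good enough to approach. I'll hover over the jam along the channel normal and refine with the wrist camera.

```bash
cat > plan.py <<'E'
from h import *
from scipy.spatial.transform import Rotation as R
def go(P,Rt,lab='',off=.155,frm=None):
    """P grasp point world, Rt target tool rotation; prints shift mm & turn from present pose"""
    s=ctrl.read_state(); p,q=(s['eef_pos'],R.from_quat(s['ee_rot'])) if frm is None else frm
    if Rt is None: Rt=q
    t=np.array(P)-off*Rt.as_matrix()[:,2]
    print(lab,((t-p)*1e3).round(1).tolist(),(Rt*q.inv()).as_rotvec().round(3).tolist(),'tcp',t.round(3),'t',round(s['time'],1))
    return t,Rt
def tool(zdir,ydir):
    z=np.array(zdir,float);z/=np.linalg.norm(z);y=np.array(ydir,float);y-=z*(y@z);y/=np.linalg.norm(y)
    return R.from_matrix(np.c_[np.cross(y,z),y,z])
E
python3 - <<'E'
from plan import *
M=R.from_euler('ZX',[.0771,.4]).as_matrix();t=np.array([.6647,-.1528,.0113])
Rt=tool(-M[:,2],-M[:,0])
f=go(M@[0,.119,.186]+t,Rt,'hover')
E
```

```text
hover [511.7, 403.8, -32.3] [0.353, -0.252, 1.367] tcp [ 0.666 -0.176  0.372] t 0.2
```

Call:
send_rows --targets '[[[255,202,0],[0.1765,-0.126,0.6835]],[[255,202,0],[0.1765,-0.126,0.6835]],[[255,202,0],[0.1765,-0.126,0.6835]],[[255,202,0],[0.1765,-0.126,0.6835]],[[255,202,0],[0.1765,-0.126,0.6835]],[[255,202,0],[0.1765,-0.126,0.6835]],[[255,202,0],[0.1765,-0.126,0.6835]],[[255,202,0],[0.1765,-0.126,0.6835]],[[255,202,0],[0.1765,-0.126,0.6835]],[[255,202,0],[0.1765,-0.126,0.6835]],[[255,202,0],[0.1765,-0.126,0.6835]],[[255,202,0],[0.1765,-0.126,0.6835]]]' --claw 62

```text
time: 1.2
eef_pos: [0.4092, -0.3782, 0.4047]
ee_rot: [-0.453, 0.885, 0.078, 0.072]
wrist_force: [-0.1, -0.6, 0.4]
width: 0.0619
finger_force: 0.0
```

Call:
send_rows --targets '[[[256,202,-30],[0.1765,-0.126,0.6835]],[[256,202,-30],[0.1765,-0.126,0.6835]],[[256,202,-30],[0.1765,-0.126,0.6835]],[[256,202,-30],[0.1765,-0.126,0.6835]],[[256,202,-30],[0.1765,-0.126,0.6835]],[[256,202,-30],[0.1765,-0.126,0.6835]],[[256,202,-30],[0.1765,-0.126,0.6835]],[[256,202,-30],[0.1765,-0.126,0.6835]],[[256,202,-30],[0.1765,-0.126,0.6835]],[[256,202,-30],[0.1765,-0.126,0.6835]],[[256,202,-30],[0.1765,-0.126,0.6835]],[[256,202,-30],[0.1765,-0.126,0.6835]]]'

```text
time: 2.2
eef_pos: [0.6649, -0.1773, 0.3755]
ee_rot: [0.719, -0.667, -0.145, -0.136]
wrist_force: [0.5, 0.1, 0.4]
width: 0.0622
finger_force: 0.0
```

```bash
python3 - <<'E'
from plan import *
c=shot('wrist','w1.png'); s=ctrl.read_state(); print(s['time'],s['eef_pos'],s['ee_rot'],s['width'],s['joints'].round(2))
q=R.from_quat(s['ee_rot']).as_matrix();T=np.array(c['cam_to_world']);print('cam in tool',(q.T@(T[:3,3]-s['eef_pos'])).round(4),(q.T@T[:3,:3]).round(3).tolist(),c['fx'],c['cx'],c['cy'])
M=R.from_euler('ZX',[.0771,.4]).as_matrix();t=np.array([.6647,-.1528,.0113])
for P in [(0,119,48),(0,157,24),(0,195,24),(0,233,24),(25,315,7),(-25,315,7),(32,96,38),(-32,96,38),(25,0,21)]: print(P,proj(c,M@(np.array(P)/1e3)+t).round(0))
E
```

```text
2.25 [ 0.66483555 -0.17724648  0.37566496] [ 0.71856939 -0.66655621 -0.14462792 -0.13580727] 0.061888986125104274 [-0.09  0.34  0.48 -0.4  -1.77  0.1 ]
cam in tool [ 0.0663 -0.0009  0.0308] [[0.001, -0.965, -0.262], [1.0, 0.001, 0.002], [-0.002, -0.262, 0.965]] 333.63061347881126 280.7609543917194 208.39802001588535
(0, 119, 48) [[280. 201.]]
(0, 157, 24) [[280. 235.]]
(0, 195, 24) [[280. 273.]]
(0, 233, 24) [[280. 308.]]
(25, 315, 7) [[258. 366.]]
(-25, 315, 7) [[303. 366.]]
(32, 96, 38) [[242. 171.]]
(-32, 96, 38) [[319. 171.]]
(25, 0, 21) [[249.  50.]]
```

View pics/w1.png

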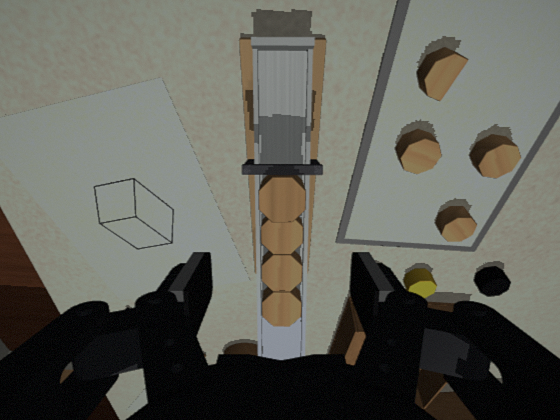

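The wrist view agrees with the model to about 1 mm: jam top at (282,199), predicted (280,201); Q feet at y = 236, 272 and 308. I'll go down to grasp.

```bash
cat >> plan.py <<'E'
M=R.from_euler('ZX',[.0771,.4]).as_matrix();CT=np.array([.6635,-.1528,.0113])
RC=tool(-M[:,2],-M[:,0])
chan=lambda x,y,z: M@(np.array([x,y,z])/1e3)+CT
E
python3 - <<'E'
from plan import *
f=go(chan(0,119.5,34),RC,'down'); go(chan(0,119.5,130),RC,'up',frm=f)
g=go(chan(0,119.5,150),RC,'up2',frm=f)
B=np.array([.44,.31,.10]); yaw=0
go(B,tool([0,0,-1],[-1,0,0]),'box',frm=g)
E
```

```text
down [-4.1, 60.8, -143.7] [0.0, 0.002, 0.003] tcp [ 0.661 -0.116  0.232] t 2.2
up [2.9, -37.3, 88.4] [0.0, 0.0, 0.0] tcp [ 0.664 -0.154  0.32 ] t 2.2
up2 [3.5, -45.0, 106.8] [0.0, 0.0, 0.0] tcp [ 0.664 -0.161  0.339] t 2.2
box [-224.2, 471.5, -83.8] [-0.4, -0.015, -0.076] tcp [0.44  0.31  0.255] t 2.2
```

Call:
send_rows --targets '[[[-1,20,-45],[0,0,0]],[[-2,40,-90],[0,0.002,0.003]],[[-3.5,54,-127],[0,0.002,0.003]],[[-4,61,-144],[0,0.002,0.003]],[[-4,61,-144],[0,0.002,0.003]],[[-4,61,-144],[0,0.002,0.003]],[[-4,61,-144],[0,0.002,0.003]]]'

```text
time: 2.83
eef_pos: [0.6621, -0.1161, 0.2337]
ee_rot: [0.72, -0.665, -0.144, -0.135]
wrist_force: [0.1, 0.7, 1.0]
width: 0.0621
finger_force: 0.0
```

Call:
send_rows --targets '[[[0,0,0],[0,0,0]],[[0,0,0],[0,0,0]],[[0,0,0],[0,0,0]],[[0,0,0],[0,0,0]],[[0,0,0],[0,0,0]],[[0,0,0],[0,0,0]]]' --claw 20 --newtons 50

```text
time: 3.33
eef_pos: [0.6621, -0.1157, 0.2338]
ee_rot: [0.72, -0.665, -0.144, -0.135]
wrist_force: [-1.5, -2.0, 6.5]
width: 0.0373
finger_force: 51.0
```

Call:
send_rows --targets '[[[0.5,-6,15],[0,0,0]],[[1,-14,34],[0,0,0]],[[2,-26,62],[0,0,0]],[[3,-38,90],[0,0,0]],[[3.5,-45,107],[0,0,0]],[[3.5,-45,112],[0,0,0]],[[3.5,-45,112],[0,0,0]]]'

```text
time: 3.92
eef_pos: [0.6653, -0.1601, 0.3448]
ee_rot: [0.72, -0.665, -0.145, -0.136]
wrist_force: [0.2, 0.0, -1.5]
width: 0.037
finger_force: 50.3
```

```bash
python3 - <<'E'
from plan import *
s=ctrl.read_state(); print(s['width'],s['finger_force'])
go([.44,.32,.095],tool([0,0,-1],[-1,0,0]),'box')
c=shot('wrist','w2.png')
E
```

```text
0.03704553302971072 50.27456755997264
box [-225.3, 480.1, -94.8] [-0.4, -0.013, -0.078] tcp [0.44 0.32 0.25] t 3.9
```

View pics/w2.png

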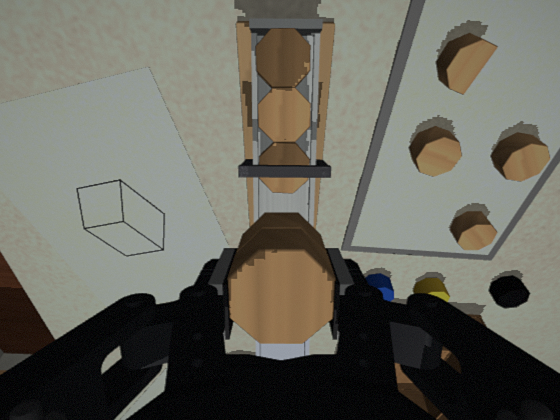

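The jam is lifted, and the three feet have slid under the bar to the stop (y = 57, 113 and 165). Taking the jam to the scrap box.

Call:
send_rows --targets '[[[-12,28,0],[-0.03,0,0]],[[-28,64,-5],[-0.08,0,-0.01]],[[-44,102,-10],[-0.13,0,-0.02]],[[-60,140,-15],[-0.18,0,-0.03]],[[-76,178,-20],[-0.23,0,-0.04]],[[-92,216,-25],[-0.28,-0.01,-0.05]],[[-108,254,-30],[-0.32,-0.01,-0.06]],[[-124,292,-30],[-0.36,-0.01,-0.07]],[[-140,330,-30],[-0.4,-0.013,-0.078]],[[-156,368,-30],[-0.4,-0.013,-0.078]],[[-172,405,-30],[-0.4,-0.013,-0.078]],[[-185,435,-30],[-0.4,-0.013,-0.078]]]'

```text
time: 4.97
eef_pos: [0.4779, 0.2779, 0.3102]
ee_rot: [0.708, -0.706, -0.002, 0.003]
wrist_force: [1.3, 0.4, -0.8]
width: 0.0375
finger_force: 50.3
```

Call:
send_rows --targets '[[[-16,38,0],[0,0,0]],[[-30,70,0],[0,0,0]],[[-38,88,0],[0,0,0]],[[-40,95,-20],[0,0,0]],[[-40,95,-50],[0,0,0]],[[-40,95,-80],[0,0,0]],[[-40,95,-80],[0,0,0]]]'

```text
time: 5.55
eef_pos: [0.4376, 0.3688, 0.2232]
ee_rot: [0.707, -0.707, -0.002, 0.008]
wrist_force: [-0.6, -1.9, -3.7]
width: 0.0372
finger_force: 50.4
```

```bash
python3 - <<'E'
from plan import *
s=ctrl.read_state(); print(s['width'],s['finger_force'])
go([.44,.37,.041],tool([0,0,-1],[-1,0,0]),'box')
c=shot('top','t2.png');ct=c
for n,u,v in[('boxtl',119,204),('boxtr',197,206),('boxbr',196,268),('boxbl',115,264)]: print(n,atz(ct,u,v,.06).round(3))
E
```

```text
0.037197887086338484 50.445356395212
box [2.4, 1.2, -27.2] [0.01, -0.014, -0.0] tcp [0.44  0.37  0.196] t 5.5
boxtl [0.532 0.419 0.06 ]
boxtr [0.533 0.185 0.06 ]
boxbr [0.348 0.181 0.06 ]
boxbl [0.353 0.423 0.06 ]
```

Call:
send_rows --targets '[[[1,0,-15],[0,0,0]],[[2,1,-25],[0.01,-0.01,0]],[[2,1,-26],[0.01,-0.01,0]],[[2,1,-26],[0.01,-0.01,0]],[[2,1,-26],[0.01,-0.01,0]]]'

```text
time: 6.02
eef_pos: [0.4425, 0.3715, 0.2084]
ee_rot: [-0.707, 0.707, 0.001, 0.007]
wrist_force: [0.3, 0.1, -1.0]
width: 0.0373
finger_force: 50.4
```

Call:
send_rows --targets '[[[0,0,0],[0,0,0]],[[0,0,0],[0,0,0]],[[0,0,0],[0,0,0]],[[0,0,15],[0,0,0]],[[0,0,50],[0,0,0]],[[0,0,90],[0,0,0]],[[0,0,130],[0,0,0]],[[0,0,170],[0,0,0]],[[0,-40,190],[0,0,0]],[[0,-80,190],[0,0,0]],[[0,-120,190],[0,0,0]],[[0,-160,190],[0,0,0]]]' --claw 60

```text
time: 7.02
eef_pos: [0.4418, 0.2096, 0.3977]
ee_rot: [0.707, -0.707, -0.001, -0.007]
wrist_force: [1.2, -0.2, 0.8]
width: 0.06
finger_force: 0.0
```

Call:
send_rows --targets '[[[0,-41,0],[0,0,0]],[[0,-82,0],[0,0,0]],[[0,-123,0],[0,0,0]],[[0,-164,0],[0,0,0]],[[0,-205,0],[0,0,0]],[[0,-240,0],[0,0,0]],[[0,-260,0],[0,0,0]],[[0,-260,0],[0,0,0]],[[0,-260,0],[0,0,0]]]'

```text
time: 7.77
eef_pos: [0.442, -0.0497, 0.3971]
ee_rot: [-0.706, 0.708, 0.001, 0.006]
wrist_force: [0.9, 1.0, -0.6]
width: 0.0599
finger_force: 0.0
```

```bash
python3 - <<'E'
from plan import *
s=ctrl.read_state(); print(s['time'],s['eef_pos'],s['width'])
c=shot('wrist','w3.png'); t=shot('top','t3.png')
cv2.imwrite('pics/m3.png',np.hstack([c['frame'][:,:520],cv2.resize(t['frame'][140:280,100:280],None,fx=1.55,fy=3)[:420]]))
for P in [(.5185,-.0725,.027),(.442,.0195,.027),(.438,-.073,.027),(.431,-.2285,.015),(.525,-.15,.027)]: print(P,proj(c,P).round(0))
E
```

```text
7.7667 [ 0.44199177 -0.04971243  0.39712726] 0.05986299395407682
(0.5185, -0.0725, 0.027) [[208. 158.]]
(0.442, 0.0195, 0.027) [[284. 243.]]
(0.438, -0.073, 0.027) [[288. 158.]]
(0.431, -0.2285, 0.015) [[296. -14.]]
(0.525, -0.15, 0.027) [[197.  77.]]
```

View pics/m3.png

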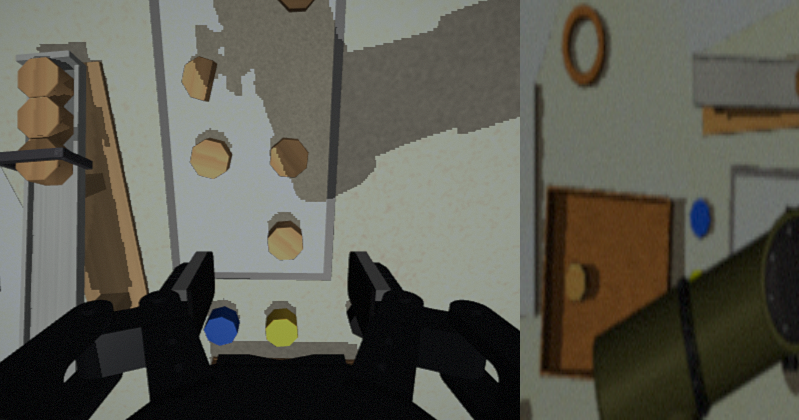

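The jam stands in the scrap box, and the board pieces are where predicted: (210,158), (289,158), (285,240) and the broken one at (200,77). Now I'll fit yaw and position.

```bash
cat >> plan.py <<'E'
def octa(r,cut=None):
    a=np.radians(22.5+45*np.arange(8)); P=np.c_[np.cos(a),np.sin(a)]*r/np.cos(np.pi/8)
    if cut is not None:
        y=r; P=np.array([[cut,-19],[cut,19],[-7.87,19],[-19,7.87],[-19,-7.87],[-7.87,-19]])
    return P
def fitpiece(c,x,y,ztop,r=19,cut=None,rng=8):
    g=cv2.GaussianBlur(cv2.cvtColor(c['frame'],cv2.COLOR_BGR2LAB).astype(np.float32),(0,0),.8)
    gx=cv2.Sobel(g,-1,1,0);gy=cv2.Sobel(g,-1,0,1)
    G=np.sqrt((gx**2+gy**2).sum(2)); G=np.minimum(G,np.percentile(G,98))
    P=octa(r,cut); n=len(P); f=np.linspace(.05,.95,14)
    E=np.vstack([P[i]+(P[(i+1)%n]-P[i])*f[:,None] for i in range(n)])
    def score(x,y,yaw):
        k,s=np.cos(yaw),np.sin(yaw); W=np.c_[x+(E[:,0]*k-E[:,1]*s)/1e3,y+(E[:,0]*s+E[:,1]*k)/1e3,np.full(len(E),ztop)]
        uv=proj(c,W).astype(np.float32)
        return cv2.remap(G,uv[:,0].reshape(-1,1),uv[:,1].reshape(-1,1),cv2.INTER_LINEAR).mean()
    best=None; span=np.pi*2 if cut is not None else np.pi/4
    for st,d,yw in[(2,rng,np.arange(-span/2,span/2,np.radians(3)))]:
        c0=[(score(x+i/1e3,y+j/1e3,a),x+i/1e3,y+j/1e3,a) for i in np.arange(-d,d+1,st) for j in np.arange(-d,d+1,st) for a in yw]
        best=max(c0)
    b=best
    best=max((score(b[1]+i/1e3,b[2]+j/1e3,b[3]+a),b[1]+i/1e3,b[2]+j/1e3,b[3]+a) for i in np.arange(-1.5,1.6,.5) for j in np.arange(-1.5,1.6,.5) for a in np.radians([-2,-1,0,1,2]))
    return np.array(best)
def down(yaw):  # tool down, y axis along 180deg+yaw
    return tool([0,0,-1],[-np.cos(yaw),-np.sin(yaw),0])
E
python3 - <<'E'
from plan import *
c=shot('wrist')
for n,p in dict(mid=(.5185,-.0725),left=(.442,.0195),low=(.438,-.073)).items():
    b=fitpiece(c,*p,.027); n26=fitpiece(c,*p,.027,r=13)
    print(n,b[:3].round(4),np.degrees(b[3]).round(1),'narrow score',n26[0].round(1))
b=fitpiece(c,.525,-.15,.027,cut=6); print('brk',b[:3].round(4),np.degrees(b[3]).round(1))
b=fitpiece(c,.5185,-.0725,.027); go([b[1],b[2],.031],down(b[3]),'mid')
E
```

```text
mid [ 1.418416e+02  5.180000e-01 -7.150000e-02] -14.5 narrow score 91.1
left [1.445175e+02 4.405000e-01 2.000000e-02] 5.5 narrow score 87.6
low [ 1.107743e+02  4.375000e-01 -7.350000e-02] -3.5 narrow score 70.9
brk [115.3402   0.52    -0.148 ] 164.0
mid [75.7, -23.4, -210.8] [-0.01, 0.008, -0.254] tcp [ 0.518 -0.072  0.186] t 7.9
```

Call:
send_rows --targets '[[[30,-10,-15],[-0.01,0,-0.1]],[[60,-20,-45],[-0.01,0,-0.2]],[[76,-23,-80],[-0.01,0.008,-0.254]],[[76,-23,-120],[-0.01,0.008,-0.254]],[[76,-23,-160],[-0.01,0.008,-0.254]],[[76,-23,-195],[-0.01,0.008,-0.254]],[[76,-23,-209],[-0.01,0.008,-0.254]],[[76,-23,-211],[-0.01,0.008,-0.254]],[[76,-23,-211],[-0.01,0.008,-0.254]],[[76,-23,-211],[-0.01,0.008,-0.254]]]'

```text
time: 8.75
eef_pos: [0.5191, -0.071, 0.1875]
ee_rot: [-0.612, 0.791, -0.001, 0.001]
wrist_force: [0.8, -0.1, 0.4]
width: 0.0601
finger_force: 0.0
```

Call:
send_rows --targets '[[[0,0,0],[0,0,0]],[[0,0,0],[0,0,0]],[[0,0,0],[0,0,0]],[[0,0,0],[0,0,0]],[[0,0,0],[0,0,0]],[[0,0,0],[0,0,0]]]' --claw 25

```text
time: 9.25
eef_pos: [0.519, -0.0715, 0.1879]
ee_rot: [-0.612, 0.791, -0.001, 0.001]
wrist_force: [-0.6, 2.1, 6.3]
width: 0.0363
finger_force: 50.6
```

```bash
python3 - <<'E'
from plan import *
s=ctrl.read_state(); print(s['eef_pos'],s['width'],s['finger_force'])
z=s['eef_pos'][2]-.155-.003; print('grasp above underside',z)
f=go(chan(0,285,z*1e3+90),RC,'above'); g=go(chan(0,285,z*1e3+2),RC,'place',frm=f)
E
```

```text
[ 0.5190235 -0.0715179  0.187917 ] 0.03631703245940388 50.61944589950144
grasp above underside 0.029917000464117303
above [132.5, 73.7, 187.6] [0.4, -0.032, 0.327] tcp [0.652 0.002 0.375] t 9.2
place [-2.6, 34.2, -81.1] [0.0, 0.0, 0.0] tcp [0.649 0.036 0.294] t 9.2
```

Call:
send_rows --targets '[[[0,0,15],[0,0,0]],[[0,0,50],[0,0,0]],[[0,0,90],[0,0,0]],[[10,10,125],[0.06,0,0.05]],[[40,25,150],[0.13,-0.01,0.11]],[[70,40,175],[0.2,-0.02,0.17]],[[95,52,186],[0.27,-0.02,0.22]],[[115,63,188],[0.34,-0.03,0.28]],[[130,72,188],[0.4,-0.032,0.327]],[[132,74,188],[0.4,-0.032,0.327]],[[132,74,188],[0.4,-0.032,0.327]],[[132,74,188],[0.4,-0.032,0.327]]]'

```text
time: 10.25
eef_pos: [0.65, 0.002, 0.3735]
ee_rot: [0.719, -0.666, -0.146, -0.133]
wrist_force: [0.0, 0.1, -0.2]
width: 0.0362
finger_force: 50.2
```

```bash
python3 - <<'E'
from plan import *
s=ctrl.read_state(); print(s['eef_pos'],s['width'],s['finger_force'])
g=go(chan(0,285,30+2),RC,'place')
c=shot('wrist','w4.png')
for P in [(25,315,7),(-25,315,7),(25,230,7),(-25,230,7),(32,96,38)]: print(P,proj(c,chan(*P)).round(0))
E
```

```text
[0.65001906 0.00199029 0.3735102 ] 0.03621538728209694 50.23991499328986
place [-1.1, 34.3, -79.0] [0.003, -0.004, 0.0] tcp [0.649 0.036 0.295] t 10.2
(25, 315, 7) [[245. 252.]]
(-25, 315, 7) [[311. 251.]]
(25, 230, 7) [[241. 137.]]
(-25, 230, 7) [[314. 137.]]
(32, 96, 38) [[ 212. -135.]]
```

View pics/w4.png

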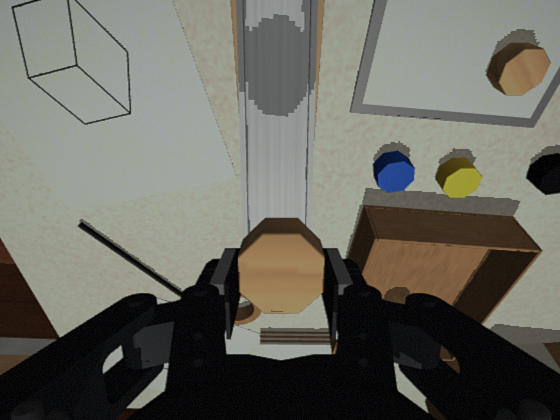

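The foot is held square, and the channel walls at (240–314, row 137) match the model. Lowering it in.

Call:
send_rows --targets '[[[0,9,-22],[0,0,0]],[[0,21,-48],[0.003,-0.004,0]],[[-1,30,-68],[0.003,-0.004,0]],[[-1,33,-77],[0.003,-0.004,0]],[[-1,34,-79],[0.003,-0.004,0]],[[-1,34,-79],[0.003,-0.004,0]],[[-1,34,-79],[0.003,-0.004,0]],[[-1,34,-79],[0.003,-0.004,0]]]'

```text
time: 10.97
eef_pos: [0.6488, 0.0353, 0.2976]
ee_rot: [0.72, -0.665, -0.144, -0.136]
wrist_force: [-2.0, -2.7, 5.6]
width: 0.0366
finger_force: 53.1
```

```bash
python3 - <<'E'
from plan import *
s=ctrl.read_state(); print(s['width'],s['finger_force'],s['wrist_force'])
g=go(chan(0,285,30),RC,'place')
E
```

```text
0.036596691902622616 53.11504268087447 [-2.02290944 -2.6946858   5.58844368]
place [-0.0, 1.8, -4.9] [0.0, 0.004, -0.001] tcp [0.649 0.037 0.293] t 11.0
```

```bash
python3 - <<'E'
from plan import *
c=shot('wrist'); t=shot('scene')
a=c['frame'][120:380,180:390]; b=t['frame'][180:280,320:400]
cv2.imwrite('pics/m5.png',np.hstack([cv2.resize(a,(480,594),interpolation=2),cv2.resize(b,(310,594),interpolation=2)]))
for P in [(21,230,0),(-21,230,0),(25,260,7),(-25,260,7)]: print(P,proj(c,chan(*P)).round(1), 'scene',proj(t,chan(*P)).round(1))
E
```

```text
(21, 230, 0) [[238.6 142.1]] scene [[349.7 248. ]]
(-21, 230, 0) [[327.9 142.4]] scene [[339.2 233.7]]
(25, 260, 7) [[230.2 207.6]] scene [[361.  240.5]]
(-25, 260, 7) [[335.8 207.9]] scene [[348.2 223.6]]
```

View pics/m5.png

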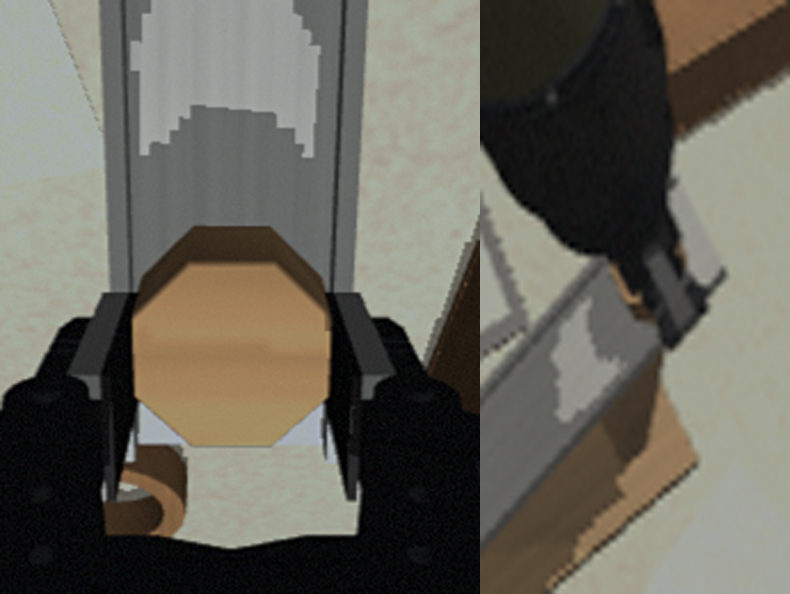

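The foot is centred between the walls and resting on the floor (about 5 N contact). Releasing it.

Call:
send_rows --targets '[[[0,0,0],[0,0,0]],[[0,0,0],[0,0,0]],[[0,0,0],[0,0,0]],[[0,0,0],[0,0,0]],[[0,-6,14],[0,0,0]],[[1,-17,40],[0,0,0]],[[2,-32,75],[0,0,0]],[[2,-34,80],[0,0,0]],[[2,-34,80],[0,0,0]]]' --claw 60

```text
time: 11.82
eef_pos: [0.6515, 0.0012, 0.3788]
ee_rot: [0.719, -0.665, -0.144, -0.138]
wrist_force: [0.2, 0.6, 0.7]
width: 0.0599
finger_force: 0.0
```

```bash
python3 - <<'E'
from plan import *
c=shot('wrist'); t=shot('top','t6.png'); s=shot('scene','s6.png')
cv2.imwrite('pics/m6.png',np.hstack([cv2.resize(t['frame'][140:270,205:360],(420,352)),cv2.resize(s['frame'][180:315,165:390],(380,352))]))
# where is left foot
go([.44,-.05,.242],down(.1),'hover')
E
```

```text
hover [-211.1, -52.6, 23.6] [-0.4, -0.037, 0.022] tcp [ 0.44  -0.05   0.397] t 12.0
```

View pics/m6.png

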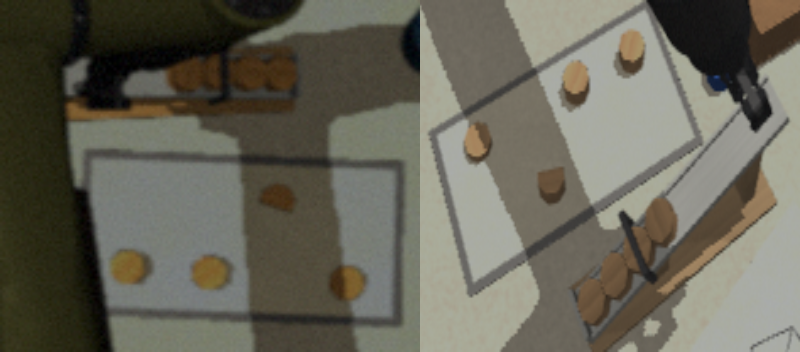

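Four feet are now queued at the stop, and the board is undisturbed. Next are the foot at (0.44,0.02) and the one at (0.4375,-0.0735).

Call:
send_rows --targets '[[[-20,-5,5],[-0.05,-0.005,0]],[[-55,-14,10],[-0.13,-0.012,0.007]],[[-90,-23,15],[-0.21,-0.02,0.011]],[[-125,-32,20],[-0.29,-0.03,0.016]],[[-160,-41,23],[-0.36,-0.035,0.02]],[[-190,-48,23],[-0.4,-0.037,0.022]],[[-208,-52,23],[-0.4,-0.037,0.022]],[[-211,-52,23],[-0.4,-0.037,0.022]],[[-211,-52,23],[-0.4,-0.037,0.022]],[[-211,-52,23],[-0.4,-0.037,0.022]]]'

```text
time: 12.8
eef_pos: [0.4405, -0.0493, 0.397]
ee_rot: [0.742, -0.67, 0.0, -0.0]
wrist_force: [-0.3, -0.3, 0.9]
width: 0.0601
finger_force: 0.0
```

```bash
python3 - <<'E'
from plan import *
c=shot('wrist')
for n,p in dict(left=(.4405,.020),low=(.4375,-.0735)).items():
    b=fitpiece(c,*p,.027,rng=12)
    print(n,b[:3].round(4),np.degrees(b[3]).round(1)); go([b[1],b[2],.031],down(b[3]),n)
E
```

```text
left [1.431549e+02 4.405000e-01 2.000000e-02] 5.5
left [-0.3, 69.4, -210.9] [0.0, 0.0, -0.005] tcp [0.44  0.02  0.186] t 12.8
low [ 1.09701e+02  4.37500e-01 -7.35000e-02] -2.5
low [-3.3, -24.1, -210.9] [0.0, 0.0, -0.145] tcp [ 0.438 -0.074  0.186] t 12.8
```

Call:
send_rows --targets '[[[0,30,-20],[0,0,0]],[[0,58,-50],[0,0,0]],[[0,69,-88],[0,0,0]],[[0,69,-125],[0,0,0]],[[0,69,-162],[0,0,0]],[[0,69,-196],[0,0,0]],[[0,69,-210],[0,0,0]],[[0,69,-211],[0,0,0]],[[0,69,-211],[0,0,0]],[[0,69,-211],[0,0,0]]]'

```text
time: 13.68
eef_pos: [0.4411, 0.0196, 0.1879]
ee_rot: [0.742, -0.671, 0.001, -0.001]
wrist_force: [-0.3, 0.9, 0.6]
width: 0.06
finger_force: 0.0
```

Call:
send_rows --targets '[[[0,0,0],[0,0,0]],[[0,0,0],[0,0,0]],[[0,0,0],[0,0,0]],[[0,0,0],[0,0,0]],[[0,0,0],[0,0,0]],[[0,0,0],[0,0,0]]]' --claw 25

```text
time: 14.18
eef_pos: [0.4409, 0.0195, 0.1885]
ee_rot: [0.742, -0.671, 0.002, -0.002]
wrist_force: [-0.3, 0.2, 6.6]
width: 0.0362
finger_force: 50.6
```

```bash
python3 - <<'E'
from plan import *
s=ctrl.read_state(); z=s['eef_pos'][2]-.158; print(s['width'],s['finger_force'],z)
f=go(chan(0,285,z*1e3+90),RC,'above')
E
```

```text
0.036201666823433835 50.60870891902596 0.030488489035104954
above [210.6, -17.6, 187.5] [0.398, 0.041, -0.023] tcp [0.652 0.002 0.376] t 14.2
```

Call:
send_rows --targets '[[[0,0,15],[0,0,0]],[[0,0,50],[0,0,0]],[[0,0,90],[0,0,0]],[[20,-2,120],[0.06,0.005,0]],[[55,-5,140],[0.13,0.01,-0.005]],[[90,-8,160],[0.2,0.02,-0.01]],[[125,-11,180],[0.27,0.03,-0.015]],[[160,-14,187],[0.33,0.035,-0.02]],[[190,-16,187],[0.398,0.041,-0.023]],[[207,-17,187],[0.398,0.041,-0.023]],[[210,-17,187],[0.398,0.041,-0.023]],[[210,-17,187],[0.398,0.041,-0.023]]]'

```text
time: 15.18
eef_pos: [0.6511, 0.002, 0.3721]
ee_rot: [0.719, -0.666, -0.148, -0.133]
wrist_force: [0.2, 0.1, -0.4]
width: 0.0361
finger_force: 50.2
```

```bash
python3 - <<'E'
from plan import *
s=ctrl.read_state(); print(s['width'],s['finger_force'])
g=go(chan(0,285,30.5+4),RC,'place')
E
```

```text
0.03614359786241492 50.2342056739144
place [-2.1, 33.4, -75.2] [0.001, -0.006, 0.0] tcp [0.649 0.035 0.297] t 15.2
```

Call:
send_rows --targets '[[[0,9,-22],[0,0,0]],[[-1,21,-48],[0.001,-0.006,0]],[[-2,30,-67],[0.001,-0.006,0]],[[-2,32,-73],[0.001,-0.006,0]],[[-2,33,-75],[0.001,-0.006,0]],[[-2,33,-76],[0.001,-0.006,0]],[[-2,33,-76],[0.001,-0.006,0]],[[-2,33,-76],[0.001,-0.006,0]]]'

```text
time: 15.85
eef_pos: [0.648, 0.0351, 0.2992]
ee_rot: [0.72, -0.665, -0.145, -0.136]
wrist_force: [-0.3, -2.2, 5.3]
width: 0.0363
finger_force: 51.6
```

```bash
python3 - <<'E'
from plan import *
s=ctrl.read_state(); print(s['width'],s['finger_force'],s['wrist_force'])
print((M.T@(s['eef_pos']+.155*R.from_quat(s['ee_rot']).as_matrix()[:,2]-CT)*1e3).round(1))
E
```

```text
0.03632876973756788 51.61094379611313 [-0.33559287 -2.1832652   5.3421798 ]
[ -0.5 285.8  36.7]
```

Call:
send_rows --targets '[[[0,0,0],[0,0,0]],[[0,0,0],[0,0,0]],[[0,0,0],[0,0,0]],[[0,0,0],[0,0,0]],[[0,-6,14],[0,0,0]],[[1,-17,40],[0,0,0]],[[2,-32,75],[0,0,0]],[[2,-34,80],[0,0,0]],[[2,-34,80],[0,0,0]]]' --claw 60

```text
time: 16.6
eef_pos: [0.6505, 0.0001, 0.3816]
ee_rot: [0.72, -0.665, -0.143, -0.138]
wrist_force: [0.4, -0.1, -0.5]
width: 0.0599
finger_force: 0.0
```

```bash
python3 - <<'E'
from plan import *
go([.44,-.12,.242],down(0),'hover')
shot('scene','s7.png'); a=cv2.imread('pics/s7.png')
# queue check: wood pixels along channel model
t=shot('scene')
hsv=cv2.cvtColor(t['frame'],cv2.COLOR_BGR2HSV)
for y in (19,57,95,133,171,209,247,285):
    u,v=proj(t,chan(0,y,24))[0]; p=hsv[int(v)-1:int(v)+2,int(u)-1:int(u)+2].reshape(-1,3).mean(0).round(); print(y,(u.round(),v.round()),p)
E
```

```text
hover [-210.5, -120.1, 15.4] [-0.4, -0.007, -0.077] tcp [ 0.44  -0.12   0.397] t 16.6
19 (np.float64(267.0), np.float64(294.0)) [ 15. 111. 103.]
57 (np.float64(280.0), np.float64(284.0)) [ 15. 111. 103.]
95 (np.float64(293.0), np.float64(274.0)) [58. 38. 54.]
133 (np.float64(307.0), np.float64(264.0)) [ 15. 111. 102.]
171 (np.float64(320.0), np.float64(254.0)) [ 15. 113. 152.]
209 (np.float64(334.0), np.float64(244.0)) [ 27.  11. 150.]
247 (np.float64(348.0), np.float64(233.0)) [ 29.  12. 154.]
285 (np.float64(362.0), np.float64(223.0)) [77. 13. 31.]
```

Call:
send_rows --targets '[[[-20,-11,5],[-0.05,0,-0.01]],[[-52,-30,10],[-0.13,0,-0.02]],[[-86,-49,15],[-0.21,0,-0.04]],[[-120,-68,15],[-0.29,0,-0.05]],[[-154,-87,15],[-0.36,-0.007,-0.07]],[[-186,-105,15],[-0.4,-0.007,-0.077]],[[-207,-118,15],[-0.4,-0.007,-0.077]],[[-210,-120,15],[-0.4,-0.007,-0.077]],[[-210,-120,15],[-0.4,-0.007,-0.077]],[[-210,-120,15],[-0.4,-0.007,-0.077]]]'

```text
time: 17.53
eef_pos: [0.4405, -0.1184, 0.3918]
ee_rot: [-0.707, 0.707, 0.003, -0.002]
wrist_force: [0.3, -0.1, -0.3]
width: 0.0602
finger_force: 0.0
```

```bash
python3 - <<'E'
from plan import *
c=shot('wrist','w8.png')
for n,p,z,cut in [('low',(.4375,-.0735),.027,None),('thin',(.431,-.2285),.015,None),('brk',(.523,-.149),.027,6)]:
    b=fitpiece(c,*p,z,rng=12,cut=cut)
    print(n,b[:3].round(4),np.degrees(b[3]).round(1),proj(c,[b[1],b[2],z]).round())
    if n=='low': go([b[1],b[2],.031],down(b[3]),n)
E
```

```text
low [ 1.273329e+02  4.370000e-01 -7.800000e-02] -5.5 [[282. 223.]]
low [-3.8, 40.2, -205.8] [-0.001, -0.007, -0.095] tcp [ 0.437 -0.078  0.186] t 17.6
thin [109.4596   0.4305  -0.229 ] 3.5 [[289.  70.]]
brk [124.8297   0.52    -0.1475] 158.0 [[199. 156.]]
```

View pics/w8.png

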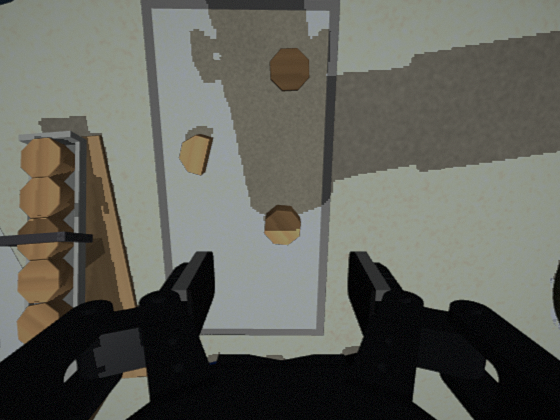

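The low foot is at (282,226) under a shadow edge, so I'll keep the earlier unshadowed fit. The thin piece is at (289,70), and the broken one at (197,153) has its cut face to the right. Picking the last good foot.

Call:
send_rows --targets '[[[-1,20,-20],[0,0,-0.02]],[[-3,38,-50],[0,-0.007,-0.044]],[[-3.5,44.5,-85],[0,-0.007,-0.044]],[[-3.5,44.5,-122],[0,-0.007,-0.044]],[[-3.5,44.5,-158],[0,-0.007,-0.044]],[[-3.5,44.5,-192],[0,-0.007,-0.044]],[[-3.5,44.5,-206],[0,-0.007,-0.044]],[[-3.5,44.5,-207],[0,-0.007,-0.044]],[[-3.5,44.5,-207],[0,-0.007,-0.044]],[[-3.5,44.5,-207],[0,-0.007,-0.044]]]'

```text
time: 18.42
eef_pos: [0.4377, -0.0739, 0.1869]
ee_rot: [-0.691, 0.723, -0.001, 0.001]
wrist_force: [0.2, 0.4, 0.7]
width: 0.0597
finger_force: 0.0
```

Call:
send_rows --targets '[[[0,0,0],[0,0,0]],[[0,0,0],[0,0,0]],[[0,0,0],[0,0,0]],[[0,0,0],[0,0,0]],[[0,0,0],[0,0,0]],[[0,0,0],[0,0,0]]]' --claw 25

```text
time: 18.92
eef_pos: [0.4375, -0.0741, 0.1876]
ee_rot: [-0.691, 0.723, -0.001, 0.002]
wrist_force: [-0.3, 0.9, 6.7]
width: 0.0363
finger_force: 50.6
```

```bash
python3 - <<'E'
from plan import *
s=ctrl.read_state(); z=s['eef_pos'][2]-.158; print(s['width'],s['finger_force'],z)
f=go(chan(0,285,z*1e3+90),RC,'above')
E
```

```text
0.036252194302762476 50.613200128718745 0.02956555003538694
above [214.0, 76.4, 187.6] [0.399, 0.011, 0.121] tcp [0.652 0.002 0.375] t 18.9
```

Call:
send_rows --targets '[[[0,0,15],[0,0,0]],[[0,0,50],[0,0,0]],[[0,0,90],[0,0,0]],[[20,8,120],[0.06,0,0.02]],[[55,20,140],[0.13,0,0.04]],[[90,32,160],[0.2,0,0.06]],[[125,45,180],[0.27,0.005,0.08]],[[160,57,187],[0.33,0.01,0.1]],[[190,68,187],[0.399,0.011,0.121]],[[211,75,187],[0.399,0.011,0.121]],[[214,76,187],[0.399,0.011,0.121]],[[214,76,187],[0.399,0.011,0.121]]]'

```text
time: 19.92
eef_pos: [0.6517, 0.0021, 0.371]
ee_rot: [0.719, -0.666, -0.148, -0.132]
wrist_force: [-0.7, 0.1, -1.8]
width: 0.0361
finger_force: 50.2
```

```bash
python3 - <<'E'
from plan import *
s=ctrl.read_state(); print(s['width'],s['finger_force'])
g=go(chan(0,284,29.6+5),RC,'place')
E
```

```text
0.03608569471038638 50.24002937221667
place [-2.7, 32.3, -74.5] [0.001, -0.006, -0.001] tcp [0.649 0.034 0.297] t 19.9
```

Call:
send_rows --targets '[[[0,9,-22],[0,0,0]],[[-1,21,-48],[0.001,-0.006,0]],[[-2,29,-67],[0.001,-0.006,0]],[[-2.5,31,-73],[0.001,-0.006,0]],[[-2.5,32,-74],[0.001,-0.006,0]],[[-2.5,32,-75],[0.001,-0.006,0]],[[-2.5,32,-75],[0.001,-0.006,0]],[[-2.5,32,-75],[0.001,-0.006,0]]]'

```text
time: 20.58
eef_pos: [0.648, 0.0334, 0.2986]
ee_rot: [0.72, -0.665, -0.145, -0.136]
wrist_force: [-0.9, 0.2, 0.2]
width: 0.0367
finger_force: 50.6
```

```bash
python3 - <<'E'
from plan import *
s=ctrl.read_state(); print(s['width'],s['finger_force'],s['wrist_force'])
print((M.T@(s['eef_pos']+.155*R.from_quat(s['ee_rot']).as_matrix()[:,2]-CT)*1e3).round(1))
E
```

```text
0.03666242095257894 50.646442372963065 [-0.88490763  0.22666193  0.21769678]
[ -0.7 284.   36.8]
```

Call:
send_rows --targets '[[[0,0.6,-1.5],[0,0,0]],[[0,0.8,-2],[0,0,0]],[[0,0.8,-2],[0,0,0]]]'

```text
time: 20.83
eef_pos: [0.6484, 0.0339, 0.2976]
ee_rot: [0.72, -0.665, -0.144, -0.136]
wrist_force: [-0.9, -2.4, 4.9]
width: 0.0366
finger_force: 51.2
```

Call:
send_rows --targets '[[[0,0,0],[0,0,0]],[[0,0,0],[0,0,0]],[[0,0,0],[0,0,0]],[[0,0,0],[0,0,0]],[[0,-6,14],[0,0,0]],[[1,-17,40],[0,0,0]],[[2,-32,75],[0,0,0]],[[2,-34,80],[0,0,0]],[[2,-34,80],[0,0,0]]]' --claw 60

```text
time: 21.58
eef_pos: [0.6505, -0.0005, 0.3797]
ee_rot: [0.72, -0.665, -0.143, -0.138]
wrist_force: [0.1, -0.0, -0.2]
width: 0.0598
finger_force: 0.0
```

```bash
python3 - <<'E'
from plan import *
go([.44,-.20,.242],down(0),'hover'); print(ctrl.read_state()['joints'].round(2))
t=shot('scene','s9.png')
hsv=cv2.cvtColor(t['frame'],cv2.COLOR_BGR2HSV)
for y in (19,57,95,133,171,209,247,285):
    u,v=proj(t,chan(0,y,24))[0]; p=hsv[int(v)-1:int(v)+2,int(u)-1:int(u)+2].reshape(-1,3).mean(0).round(); print(y,p)
E
```

```text
hover [-210.5, -199.5, 17.3] [-0.4, -0.007, -0.078] tcp [ 0.44  -0.2    0.397] t 21.6
[ 0.18  0.19  0.31 -0.4  -1.64 -0.14]
19 [ 15. 110. 102.]
57 [ 15. 111. 103.]
95 [57. 38. 54.]
133 [ 15. 111. 102.]
171 [ 15. 113. 152.]
209 [ 15. 113. 152.]
247 [ 30.  11. 153.]
285 [75. 11. 34.]
```

Six feet are queued. Now the odd ones.

Call:
send_rows --targets '[[[-18,-17,5],[-0.05,0,-0.01]],[[-44,-42,10],[-0.12,0,-0.02]],[[-72,-68,15],[-0.19,0,-0.03]],[[-100,-95,17],[-0.26,0,-0.04]],[[-128,-121,17],[-0.33,-0.005,-0.06]],[[-156,-148,17],[-0.4,-0.007,-0.078]],[[-184,-174,17],[-0.4,-0.007,-0.078]],[[-205,-194,17],[-0.4,-0.007,-0.078]],[[-210,-199,17],[-0.4,-0.007,-0.078]],[[-210,-199,17],[-0.4,-0.007,-0.078]],[[-210,-199,17],[-0.4,-0.007,-0.078]]]'

```text
time: 22.55
eef_pos: [0.4403, -0.1982, 0.3917]
ee_rot: [-0.706, 0.708, 0.003, -0.002]
wrist_force: [0.7, 0.3, 0.4]
width: 0.0599
finger_force: 0.0
```

```bash
python3 - <<'E'
from plan import *
c=shot('wrist','w9.png')
for n,p,z,cut in [('thin',(.4305,-.229),.015,None),('brk',(.522,-.148),.027,6)]:
    b=fitpiece(c,*p,z,rng=12,cut=cut)
    print(n,b[:3].round(4),np.degrees(b[3]).round(1),proj(c,[b[1],b[2],z]).round())
    if n=='thin': go([b[1],b[2],.021],down(b[3]),n)
    else:
        a=b[3]; q=b[1:3]+np.array([np.cos(a),np.sin(a)])*-.001
        print(a); go([q[0],q[1],.030],down(a-np.pi/2),'brk'); 
E
```

```text
thin [104.821    0.4305  -0.23  ] 2.5 [[288. 152.]]
thin [-10.2, -32.1, -215.8] [-0.001, -0.007, 0.045] tcp [ 0.43  -0.23   0.176] t 22.6
brk [125.1916   0.52    -0.148 ] 160.0 [[203. 232.]]
2.7925268031909107
brk [80.2, 49.6, -206.8] [0.004, -0.007, 1.223] tcp [ 0.521 -0.148  0.185] t 22.6
```

Call:
send_rows --targets '[[[-5,-16,-20],[0,0,0.02]],[[-10,-32,-55],[0,-0.007,0.045]],[[-10,-32,-95],[0,-0.007,0.045]],[[-10,-32,-133],[0,-0.007,0.045]],[[-10,-32,-170],[0,-0.007,0.045]],[[-10,-32,-200],[0,-0.007,0.045]],[[-10,-32,-213],[0,-0.007,0.045]],[[-10,-32,-215],[0,-0.007,0.045]],[[-10,-32,-215],[0,-0.007,0.045]],[[-10,-32,-215],[0,-0.007,0.045]]]'

```text
time: 23.43
eef_pos: [0.4312, -0.2301, 0.1788]
ee_rot: [0.723, -0.691, 0.001, -0.001]
wrist_force: [0.2, -0.1, 0.0]
width: 0.0602
finger_force: 0.0
```

Call:
send_rows --targets '[[[0,0,0],[0,0,0]],[[0,0,0],[0,0,0]],[[0,0,0],[0,0,0]],[[0,0,0],[0,0,0]],[[0,0,0],[0,0,0]],[[0,0,0],[0,0,0]]]' --claw 25

```text
time: 23.93
eef_pos: [0.431, -0.2305, 0.1795]
ee_rot: [0.722, -0.691, 0.002, -0.001]
wrist_force: [0.4, 1.5, 5.8]
width: 0.0356
finger_force: 50.5
```

Call:
send_rows --targets '[[[0,0,12],[0,0,0]],[[0,0,40],[0,0,0]],[[0,0,80],[0,0,0]],[[0,0,120],[0,0,0]],[[0,0,150],[0,0,0]],[[0,0,150],[0,0,0]]]'

```text
time: 24.43
eef_pos: [0.4308, -0.2311, 0.3365]
ee_rot: [0.722, -0.692, 0.006, -0.003]
wrist_force: [1.5, -0.1, -0.2]
width: 0.0362
finger_force: 50.1
```

```bash
python3 - <<'E'
from plan import *
go([.44,.25,.16],down(0),'box')
E
```

```text
box [9.2, 481.1, -21.5] [0.004, 0.012, -0.043] tcp [0.44  0.25  0.315] t 24.4
```

Call:
send_rows --targets '[[[0,25,0],[0,0,0]],[[1,65,0],[0,0,0]],[[2,106,0],[0,0.01,-0.01]],[[3,147,0],[0,0.01,-0.02]],[[4,188,0],[0,0.01,-0.03]],[[5,229,0],[0,0.012,-0.043]],[[6,270,0],[0,0.012,-0.043]],[[7,311,0],[0,0.012,-0.043]],[[8,352,0],[0,0.012,-0.043]],[[9,393,0],[0,0.012,-0.043]],[[9,434,0],[0,0.012,-0.043]],[[9,465,0],[0,0.012,-0.043]]]'

```text
time: 25.43
eef_pos: [0.4385, 0.2372, 0.328]
ee_rot: [0.708, -0.706, -0.004, 0.004]
wrist_force: [1.1, -0.9, -1.3]
width: 0.0359
finger_force: 50.1
```

Call:
send_rows --targets '[[[0,16,-10],[0,0,0]],[[0,16,-48],[0,0,0]],[[0,16,-88],[0,0,0]],[[0,16,-120],[0,0,0]],[[0,16,-138],[0,0,0]],[[0,16,-143],[0,0,0]],[[0,16,-143],[0,0,0]],[[0,16,-143],[0,0,0]]]'

```text
time: 26.1
eef_pos: [0.4397, 0.2507, 0.186]
ee_rot: [0.707, -0.707, -0.004, 0.003]
wrist_force: [0.4, -0.5, 0.4]
width: 0.0363
finger_force: 50.1
```

Call:
send_rows --targets '[[[0,0,0],[0,0,0]],[[0,0,0],[0,0,0]],[[0,0,0],[0,0,0]],[[0,0,0],[0,0,0]],[[0,0,20],[0,0,0]],[[0,0,60],[0,0,0]],[[0,0,100],[0,0,0]],[[0,0,140],[0,0,0]],[[0,0,180],[0,0,0]],[[5,-40,200],[0,0,0]],[[10,-80,205],[0,0,0]],[[15,-120,205],[0,0,0]]]' --claw 60

```text
time: 27.1
eef_pos: [0.454, 0.1304, 0.3928]
ee_rot: [0.708, -0.706, -0.003, 0.001]
wrist_force: [1.8, 0.1, 0.2]
width: 0.0597
finger_force: 0.0
```

```bash
python3 - <<'E'
from plan import *
go([.46,-.12,.245],down(0),'hover')
E
```

```text
hover [6.0, -250.4, 7.2] [-0.003, -0.007, -0.003] tcp [ 0.46 -0.12  0.4 ] t 27.1
```

Call:
send_rows --targets '[[[1,-40,2],[0,0,0.1]],[[2,-81,4],[0,0,0.2]],[[3,-122,6],[0,0,0.3]],[[4,-163,7],[0,0,0.4]],[[5,-204,7],[0,0,0.4]],[[6,-240,7],[0,0,0.4]],[[6,-250,7],[0,0,0.4]],[[6,-250,7],[0,0,0.4]],[[6,-250,7],[0,0,0.4]]]'

```text
time: 27.85
eef_pos: [0.46, -0.119, 0.3967]
ee_rot: [0.833, -0.553, -0.003, 0.004]
wrist_force: [-0.1, 0.3, -0.2]
width: 0.06
finger_force: 0.0
```

```bash
python3 - <<'E'
from plan import *
c=shot('wrist','w10.png'); t=shot('top','t10.png')
b=fitpiece(c,.521,-.148,.027,rng=14,cut=6)
print(b[:3].round(4),np.degrees(b[3]).round(1),proj(c,[b[1],b[2],.027]).round())
a=b[3]; q=b[1:3]-np.array([np.cos(a),np.sin(a)])*.001
go([q[0],q[1],.030],down(a-np.pi/2),'brk')
f=c['frame'].copy(); P=octa(19,6); P=np.c_[b[1]+(P[:,0]*np.cos(a)-P[:,1]*np.sin(a))/1e3,b[2]+(P[:,0]*np.sin(a)+P[:,1]*np.cos(a))/1e3,np.full(6,.027)]
cv2.polylines(f,[proj(c,P).round().astype(np.int32)],True,(0,0,255),1)
u,v=proj(c,[b[1],b[2],.027])[0].astype(int)
cv2.imwrite('pics/m10.png',np.hstack([cv2.resize(f[max(v-60,0):v+60,u-60:u+60],(420,420)),cv2.resize(t['frame'][200:275,105:205],(370,420))]))
E
```

```text
[123.2743   0.519   -0.1475] 163.0 [[234. 136.]]
brk [59.7, -30.0, -211.8] [0.008, -0.008, 0.873] tcp [ 0.52  -0.148  0.185] t 27.9
```

View pics/m10.png

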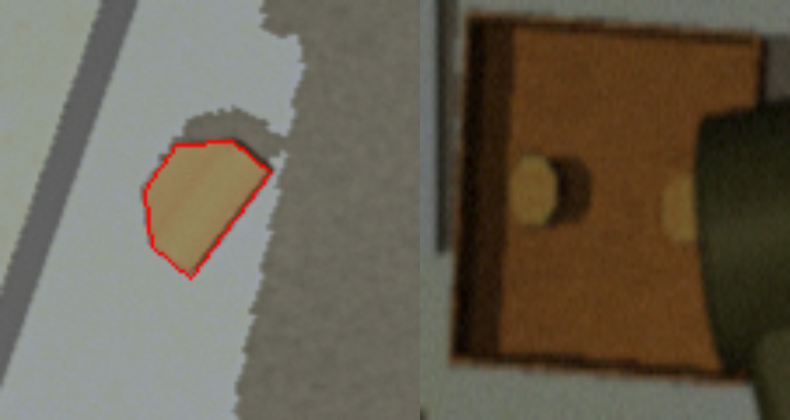

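The broken-piece outline fits exactly, and both the jam and the thin piece are in the box. Gripping the broken one.

Call:
send_rows --targets '[[[20,-10,-10],[0,0,0.12]],[[45,-22,-25],[0.004,-0.004,0.24]],[[60,-30,-45],[0.008,-0.008,0.36]],[[60,-30,-70],[0.008,-0.008,0.48]],[[60,-30,-95],[0.008,-0.008,0.6]],[[60,-30,-120],[0.008,-0.008,0.72]],[[60,-30,-145],[0.008,-0.008,0.84]],[[60,-30,-175],[0.008,-0.008,0.873]],[[60,-30,-200],[0.008,-0.008,0.873]],[[60,-30,-212],[0.008,-0.008,0.873]],[[60,-30,-213],[0.008,-0.008,0.873]],[[60,-30,-213],[0.008,-0.008,0.873]]]'

```text
time: 28.95
eef_pos: [0.5206, -0.1479, 0.1841]
ee_rot: [0.989, -0.147, 0.0, 0.0]
wrist_force: [0.1, 0.1, 1.4]
width: 0.0598
finger_force: 0.0
```

Call:
send_rows --targets '[[[0,0,0],[0,0,0]],[[0,0,0],[0,0,0]],[[0,0,0],[0,0,0]],[[0,0,0],[0,0,0]],[[0,0,0],[0,0,0]],[[0,0,0],[0,0,0]],[[0,0,0],[0,0,0]],[[0,0,0],[0,0,0]]]' --claw 25

```text
time: 29.62
eef_pos: [0.5211, -0.1486, 0.1862]
ee_rot: [0.989, -0.148, 0.002, -0.0]
wrist_force: [-0.8, 1.9, 7.2]
width: 0.0362
finger_force: 50.6
```

Call:
send_rows --targets '[[[0,0,12],[0,0,0]],[[0,0,40],[0,0,0]],[[0,0,80],[0,0,0]],[[0,0,120],[0,0,0]],[[0,0,145],[0,0,0]],[[0,0,145],[0,0,0]]]'

```text
time: 30.12
eef_pos: [0.5207, -0.1493, 0.3374]
ee_rot: [0.989, -0.148, 0.006, 0.0]
wrist_force: [1.2, 0.4, 0.3]
width: 0.0365
finger_force: 50.1
```

```bash
python3 - <<'E'
from plan import *
go([.40,.30,.16],down(0),'box')
E
```

```text
box [-120.7, 449.3, -22.4] [0.009, 0.009, -1.273] tcp [0.4   0.3   0.315] t 30.1
```

Call:
send_rows --targets '[[[-4,20,0],[0,0,-0.1]],[[-11,60,0],[0,0,-0.2]],[[-18,100,0],[0,0,-0.32]],[[-25,140,0],[0,0,-0.44]],[[-32,180,0],[0,0,-0.56]],[[-39,220,0],[0,0,-0.68]],[[-46,260,0],[0,0,-0.8]],[[-53,300,0],[0,0,-0.92]],[[-60,340,0],[0,0,-1.04]],[[-67,380,0],[0,0,-1.16]],[[-74,420,0],[0.009,0.009,-1.273]],[[-80,450,0],[0.009,0.009,-1.273]]]'

```text
time: 31.12
eef_pos: [0.4437, 0.2798, 0.3299]
ee_rot: [-0.705, 0.709, 0.005, 0.004]
wrist_force: [1.8, 1.0, -0.1]
width: 0.0363
finger_force: 50.1
```

Call:
send_rows --targets '[[[0,9,-10],[0,0,0]],[[0,9,-48],[0,0,0]],[[0,9,-88],[0,0,0]],[[0,9,-115],[0,0,0]],[[0,9,-132],[0,0,0]],[[0,9,-137],[0,0,0]],[[0,9,-137],[0,0,0]],[[0,9,-137],[0,0,0]]]'

```text
time: 31.78
eef_pos: [0.445, 0.2875, 0.1932]
ee_rot: [0.707, -0.707, -0.004, -0.004]
wrist_force: [-0.1, 0.3, 0.2]
width: 0.0365
finger_force: 50.5
```

Call:
send_rows --targets '[[[-2,15,0],[0,0,0]],[[-2,20,0],[0,0,0]],[[-2,20,-4],[0,0,0]],[[-2,20,-4],[0,0,0]]]'

```text
time: 32.12
eef_pos: [0.4423, 0.3078, 0.1876]
ee_rot: [0.707, -0.707, -0.005, -0.003]
wrist_force: [-0.8, -0.0, -1.1]
width: 0.0364
finger_force: 50.5
```

Call:
send_rows --targets '[[[0,0,0],[0,0,0]],[[0,0,0],[0,0,0]],[[0,0,0],[0,0,0]],[[0,0,0],[0,0,0]],[[0,0,20],[0,0,0]],[[0,0,60],[0,0,0]],[[0,0,100],[0,0,0]],[[0,0,140],[0,0,0]],[[0,-40,170],[0,0,0]],[[0,-80,185],[0,0,0]],[[0,-120,185],[0,0,0]],[[0,-160,185],[0,0,0]]]' --claw 60

```text
time: 33.12
eef_pos: [0.4421, 0.151, 0.3747]
ee_rot: [0.708, -0.707, -0.004, -0.005]
wrist_force: [0.5, 0.1, -0.0]
width: 0.06
finger_force: 0.0
```

Call:
send_rows --targets '[[[-10,-40,0],[0,0,0]],[[-20,-80,0],[0,0,0]],[[-30,-120,0],[0,0,0]],[[-40,-160,0],[0,0,0]],[[-50,-200,0],[0,0,0]],[[-50,-240,0],[0,0,0]],[[-50,-280,0],[0,0,0]],[[-50,-320,0],[0,0,0]],[[-50,-360,0],[0,0,0]],[[-50,-400,0],[0,0,0]],[[-50,-420,0],[0,0,0]],[[-50,-420,0],[0,0,0]]]'

```text
time: 34.12
eef_pos: [0.3918, -0.2708, 0.3719]
ee_rot: [-0.705, 0.709, 0.005, 0.003]
wrist_force: [-0.2, 0.4, 0.1]
width: 0.0601
finger_force: 0.0
```

```bash
python3 - <<'E'
from plan import *
t=shot('top');s=shot('scene')
cv2.imwrite('pics/m11.png',np.vstack([cv2.resize(t['frame'][130:280,105:405],(600,300)),cv2.resize(s['frame'][110:315,165:470],(446,300))[:, :446] if 0 else cv2.resize(s['frame'][110:315,165:575],(600,300))]))
E
```

```text
(no output)
```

View pics/m11.png

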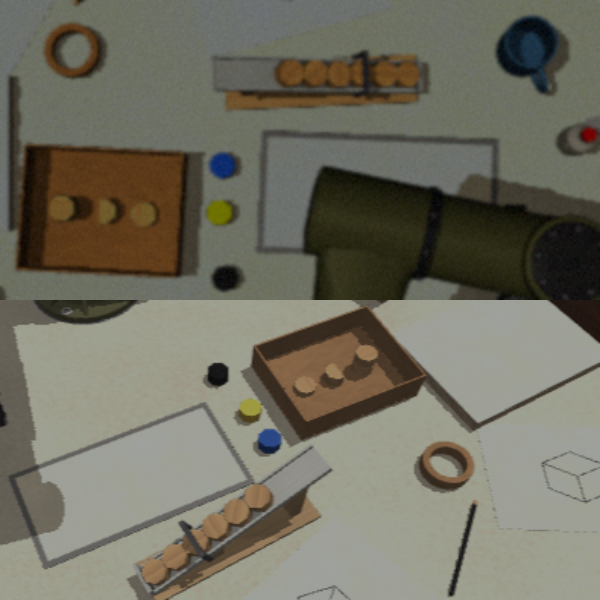

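The scrap box holds three pieces at (62,208), (106,210) and (145,213). Six feet are queued flat at the stop, the board is empty and the bystanders are untouched. Handing in.

```bash
python3 -c "
from cell import ctrl
print(ctrl.sign_off())"
```

```text
the job is handed in; nothing more can be done
None
```

The job is handed in at about 34 s: the jam, thin foot and broken foot are in the scrap box, all six good feet (three waiting, three from the board) lie queued flat at the stop, and the glue bottle, tape, mug and look-alikes were left alone.

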